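# Find the full pin tin by its weight

## Robot

A 6-joint arm with a two-finger parallel gripper is mounted at the origin on a cart in front of the work surface, level with it; the furniture and walls round the work are solid. World frame = base frame: x ahead of the robot, y to its left, z up, the work surface at z = 0. Lengths are in mm, angles in degrees, forces in N, time in s.
With the tool pointing down it reaches from about 350 to 850 mm from the base axis. Payload 8.1 kg.
Tool frame: the origin (TCP) lies at the very end of the fingers, on their centre line; the grasp point (between the pads) lies 19 mm behind it (r.grip_point_offset is the distance from the TCP to the grasp point, in mm); z points along the fingers, y is the line along which they close (so a half turn about z gives the same grasp; the last joint's range is limited). The gripper opens to 85 mm and grips with 20 to 120 N. Pads are 22 mm wide; open, the fingers measure 114 mm over their backs; the gripper's body (76 mm by 85 mm) begins 54 mm behind the grasp point. The pads swing forward as they close: fully open they stand 13 mm farther back than shut.
Start: joints at [59.794, 7.471, 85.268, -0, 87.261, -4.893], TCP at [256.52, 542.404, 231.292] pointing down, gripper open.
Joint ranges: [-169.43, 169.43], [-51.17, 129.36], [1.28, 143.12], [-76.62, 256.62], [0, 156.53], [-152.29, 152.29]. Speed limits (degrees/s): [136.94, 136.94, 159.86, 180, 180, 180].

## Interface

Orientations are given as [roll, pitch, yaw] about the fixed x, y, z axes, in that order (R = Rz(yaw) Ry(pitch) Rx(roll)).
In Python, from bench import status, eyes, r gives the robot as it stands.
- The arm moves only by the shell command python3 -m handwheel 'ROWS' [FORCE]. ROWS is a JSON object whose one key "series" holds a list that holds one entry, the list of rows, each a list of 7 numbers: the shift along the tool's x, y, z in cm, then the turn, a rotation vector about the tool's x, y, z in rad, then the opening, from 0 (shut) to 1 (fully open). In form: {"series": [[[tx, ty, tz, rx, ry, rz, claw], ...]]}. A call has 1 to 12 rows; each row is the pose to reach, as a shift and turn from the pose commanded when the call began, along the tool's axes at that moment; what a row does not reach only later rows make up. A row lasts 1/8 s, in which the tool goes at most 62.5 mm and 10.7 degrees, less where a joint would pass 70% of its speed; a pose out of reach is approached as far as the arm can. A call with a gripper value outside its range is refused whole. The fingers move at their own pace and stop on an object; FORCE is the grip in N (left out, the last holds). Time passes only in rows, so rows that repeat a pose let the fingers close. It gives the time, the measured TCP pose, the force, the opening and the grip force at its end, in the units of the state.
- status.sense(): the state, without advancing time (a new reading comes with each control period).
- eyes.snapshot(name): name is "scene" or "top" or "wrist"; returns a dict with "img" (384x512x3 uint8, red, green, blue), "mtx" (3x3 intrinsics, pixels), "R" (3x3) and "t" (3): a world point X has camera coordinates R X + t. Camera axes: x right, y down, z forward; pixel columns grow to the right and rows downward; lengths in mm; the calibration is good to about 2 mm. The wrist camera is an equidistant fisheye: a pixel r from the principal point sees the ray r / f radians off the axis. A picture is of the moment at which its call begins. There is no depth.
- r.hand_in(): hands the job in; it is judged then, once.
The state is a dict: "time": time; "joint_pos": joint angles; "qd": joint speeds; "joint_efforts": joint torques, N m; "tool_pos": TCP position; "tcp_rot": TCP orientation; "ft_force": force on the tool from outside, world axes, zero at the start; "wrist_torque": the same for the moment, N m; "finger_gap": finger opening in mm; "grip_force": force on a finger pad.
Only numpy, scipy, OpenCV 4.12 (cv2) and the standard library are available. Lean on these libraries where they do the work, as an engineer would, in place of code of your own. Each camera call takes 0.05 s, during which the arm holds its last target. There are 200 camera calls.

## Task

One of these three look-alike aluminium tins is still full of steel pins, the other two are empty. Heft them to find out which: stand the two empty ones upright in the two wells of the green stand, let go of them, and finish while holding the full one up by itself, upright and still, its foot at least 8 cm above the bench. Do not tip any tin over and leave everything else on the bench where it is.

Things in the scene. Friction and masses are not known exactly. Their poses are not given: they have to be found in the camera images.
- tin_a: one of three identical closed aluminium tins, upright, 84 tall: body 58 in diameter and 62 high, knurled screw lid (fixed) above it 62 in diameter, 22 high. Origin at the centre of its foot, z up its axis. An empty one weighs about 125 g (110 to 140), the full one 530 g (430 to 640); which is full varies and cannot be seen. Grip it across the lid from above
- tin_b: the second of the three tins, same looks and sizes as tin_a
- tin_c: the third of the three tins, same looks and sizes as tin_a
- stand: fixed green metal stand, 94 (x) by 200 (y) by 60 high: a lower plate, upper face 40 above the bench, and an upper plate, 5 thick, upper face 60 above the bench (nuts stand 5 higher along its edges), with two round through holes 68 in diameter, 100 apart along its y. Origin on the bench under its middle, z up
- well_1 (a point): well of the stand on its +y side: the point on the axis of the hole, on the lower plate where a tin's foot comes to rest (40 above the bench, 20 below the mouth of the hole)
- well_2 (a point): the same point of the well on the stand's -y side
- paste_tin: bystander: dark grey round tin with black lid, 101 in diameter, 70 high, behind the work. Origin at the centre of its underside
- oil_can: bystander: red oil can with a bent spout, 64 x 68, 196 high, behind the work. Origin at the centre of its underside
- guide_block: bystander: steel block with holes, 32 x 84 x 25 high, behind the work. Origin at the centre of its underside
- tray_rim (a point): obstacle, part of the bench: middle of the far upper rim of the wooden tray on a pedestal that stands between the robot and the work, 422 above the bench. From this rim the tray reaches 190 back towards the robot (-x) and 190 to either side (y); keep the arm and wrist clear of it
Things that resemble listed ones, but are neither listed nor needed, are in the scene too. Leave any red or turquoise look-alike of the tin_b alone.

How it is judged (in metres and radians):
On the way, in this order (a step that is already met when the one before it is completed fails the run):
1. one empty tin stands in a well of the stand, let go ((((horizontal distance between tin_a and well_1 below 0.009 m or horizontal distance between tin_a and well_2 below 0.009 m) and height (world z) of tin_a between 0.036 and 0.045 m and angle between tin_a's own z axis and vertical below 0.08 rad and linear speed of tin_a below 0.03 m/s and contact force between tin_a and the fingers below 0.1 N and contact force between tin_a and stand between 0.5 and 2.6 N) or ((horizontal distance between tin_b and well_1 below 0.009 m or horizontal distance between tin_b and well_2 below 0.009 m) and height (world z) of tin_b between 0.036 and 0.045 m and angle between tin_b's own z axis and vertical below 0.08 rad and linear speed of tin_b below 0.03 m/s and contact force between tin_b and the fingers below 0.1 N and contact force between tin_b and stand between 0.5 and 2.6 N) or ((horizontal distance between tin_c and well_1 below 0.009 m or horizontal distance between tin_c and well_2 below 0.009 m) and height (world z) of tin_c between 0.036 and 0.045 m and angle between tin_c's own z axis and vertical below 0.08 rad and linear speed of tin_c below 0.03 m/s and contact force between tin_c and the fingers below 0.1 N and contact force between tin_c and stand between 0.5 and 2.6 N))), for 0.2 s.
2. both empty tins stand in the wells of the stand, let go (((((horizontal distance between tin_a and well_1 below 0.009 m or horizontal distance between tin_a and well_2 below 0.009 m) and height (world z) of tin_a between 0.036 and 0.045 m and angle between tin_a's own z axis and vertical below 0.08 rad and linear speed of tin_a below 0.03 m/s and contact force between tin_a and the fingers below 0.1 N and contact force between tin_a and stand between 0.5 and 2.6 N) and ((horizontal distance between tin_b and well_1 below 0.009 m or horizontal distance between tin_b and well_2 below 0.009 m) and height (world z) of tin_b between 0.036 and 0.045 m and angle between tin_b's own z axis and vertical below 0.08 rad and linear speed of tin_b below 0.03 m/s and contact force between tin_b and the fingers below 0.1 N and contact force between tin_b and stand between 0.5 and 2.6 N)) or (((horizontal distance between tin_a and well_1 below 0.009 m or horizontal distance between tin_a and well_2 below 0.009 m) and height (world z) of tin_a between 0.036 and 0.045 m and angle between tin_a's own z axis and vertical below 0.08 rad and linear speed of tin_a below 0.03 m/s and contact force between tin_a and the fingers below 0.1 N and contact force between tin_a and stand between 0.5 and 2.6 N) and ((horizontal distance between tin_c and well_1 below 0.009 m or horizontal distance between tin_c and well_2 below 0.009 m) and height (world z) of tin_c between 0.036 and 0.045 m and angle between tin_c's own z axis and vertical below 0.08 rad and linear speed of tin_c below 0.03 m/s and contact force between tin_c and the fingers below 0.1 N and contact force between tin_c and stand between 0.5 and 2.6 N)) or (((horizontal distance between tin_b and well_1 below 0.009 m or horizontal distance between tin_b and well_2 below 0.009 m) and height (world z) of tin_b between 0.036 and 0.045 m and angle between tin_b's own z axis and vertical below 0.08 rad and linear speed of tin_b below 0.03 m/s and contact force between tin_b and the fingers below 0.1 N and contact force between tin_b and stand between 0.5 and 2.6 N) and ((horizontal distance between tin_c and well_1 below 0.009 m or horizontal distance between tin_c and well_2 below 0.009 m) and height (world z) of tin_c between 0.036 and 0.045 m and angle between tin_c's own z axis and vertical below 0.08 rad and linear speed of tin_c below 0.03 m/s and contact force between tin_c and the fingers below 0.1 N and contact force between tin_c and stand between 0.5 and 2.6 N)))), for 0.2 s.
At the end, for the whole second after the job is handed in: The two empty tins (under 2.6 N each on the stand) stand let go in the two wells, foot on the lower plate, upright, within 9 mm of the axis; the third is held by the fingers alone, foot over 75 mm above the bench, tilted under 0.3 rad, still (((((horizontal distance between tin_a and well_1 below 0.009 m or horizontal distance between tin_a and well_2 below 0.009 m) and height (world z) of tin_a between 0.036 and 0.045 m and angle between tin_a's own z axis and vertical below 0.08 rad and linear speed of tin_a below 0.03 m/s and contact force between tin_a and the fingers below 0.1 N and contact force between tin_a and stand between 0.5 and 2.6 N) and ((horizontal distance between tin_b and well_1 below 0.009 m or horizontal distance between tin_b and well_2 below 0.009 m) and height (world z) of tin_b between 0.036 and 0.045 m and angle between tin_b's own z axis and vertical below 0.08 rad and linear speed of tin_b below 0.03 m/s and contact force between tin_b and the fingers below 0.1 N and contact force between tin_b and stand between 0.5 and 2.6 N) and (height (world z) of tin_c above 0.075 m and angle between tin_c's own z axis and vertical below 0.3 rad and linear speed of tin_c below 0.03 m/s and contact force between tin_c and the fingers above 2 N and contact force between tin_c and stand below 0.1 N and contact force between tin_c and paste_tin below 0.1 N and contact force between tin_c and oil_can below 0.1 N and contact force between tin_c and guide_block below 0.1 N and contact force between tin_c and tin_a below 0.1 N and contact force between tin_c and tin_b below 0.1 N)) or (((horizontal distance between tin_a and well_1 below 0.009 m or horizontal distance between tin_a and well_2 below 0.009 m) and height (world z) of tin_a between 0.036 and 0.045 m and angle between tin_a's own z axis and vertical below 0.08 rad and linear speed of tin_a below 0.03 m/s and contact force between tin_a and the fingers below 0.1 N and contact force between tin_a and stand between 0.5 and 2.6 N) and ((horizontal distance between tin_c and well_1 below 0.009 m or horizontal distance between tin_c and well_2 below 0.009 m) and height (world z) of tin_c between 0.036 and 0.045 m and angle between tin_c's own z axis and vertical below 0.08 rad and linear speed of tin_c below 0.03 m/s and contact force between tin_c and the fingers below 0.1 N and contact force between tin_c and stand between 0.5 and 2.6 N) and (height (world z) of tin_b above 0.075 m and angle between tin_b's own z axis and vertical below 0.3 rad and linear speed of tin_b below 0.03 m/s and contact force between tin_b and the fingers above 2 N and contact force between tin_b and stand below 0.1 N and contact force between tin_b and paste_tin below 0.1 N and contact force between tin_b and oil_can below 0.1 N and contact force between tin_b and guide_block below 0.1 N and contact force between tin_b and tin_a below 0.1 N and contact force between tin_b and tin_c below 0.1 N)) or (((horizontal distance between tin_b and well_1 below 0.009 m or horizontal distance between tin_b and well_2 below 0.009 m) and height (world z) of tin_b between 0.036 and 0.045 m and angle between tin_b's own z axis and vertical below 0.08 rad and linear speed of tin_b below 0.03 m/s and contact force between tin_b and the fingers below 0.1 N and contact force between tin_b and stand between 0.5 and 2.6 N) and ((horizontal distance between tin_c and well_1 below 0.009 m or horizontal distance between tin_c and well_2 below 0.009 m) and height (world z) of tin_c between 0.036 and 0.045 m and angle between tin_c's own z axis and vertical below 0.08 rad and linear speed of tin_c below 0.03 m/s and contact force between tin_c and the fingers below 0.1 N and contact force between tin_c and stand between 0.5 and 2.6 N) and (height (world z) of tin_a above 0.075 m and angle between tin_a's own z axis and vertical below 0.3 rad and linear speed of tin_a below 0.03 m/s and contact force between tin_a and the fingers above 2 N and contact force between tin_a and stand below 0.1 N and contact force between tin_a and paste_tin below 0.1 N and contact force between tin_a and oil_can below 0.1 N and contact force between tin_a and guide_block below 0.1 N and contact force between tin_a and tin_b below 0.1 N and contact force between tin_a and tin_c below 0.1 N)))); the arm keeps its last pose, push and grip.
It fails at once if a tin is tipped over (tilted more than 0.6 rad) (angle between any of tin_a, tin_b, tin_c's own z axis and vertical above 0.6 rad).
It fails at once if a bystander is shifted by more than 30 mm (distance of any of paste_tin, oil_can, guide_block from where it was at the start of the episode above 0.03 m).
It also fails if it takes over 70 s, if anything falls off the work surface, if the arm or the gripper's body presses on something with over 40 N, if the wrist force passes 120 N, or if a joint passes its speed limit or range.

## Working session

There is one attempt and no reset: what is moved stays moved. The work goes in short steps, Python scripts to look and compute and a shell command to move; the robot and the scene stay as the last step left them, time stands still between calls to the robot, and variables do not carry over. Pictures are saved under pics/ and viewed, at most 12 in all, crops included, and the job is handed in when it is done.

```bash
ls; mkdir -p pics
python3 - <<'E'
from bench import status, eyes, r
import cv2
print(status.sense())
for n in ("scene","top"):
    s=eyes.snapshot(n); cv2.imwrite(f"pics/{n}0.png",s["img"][:,:,::-1])
    print(n,s["mtx"],s["R"],s["t"])
E
```

```text
pics
{'time': 0.0, 'joint_pos': array([ 5.97931349e+01,  7.51584619e+00,  8.53303475e+01,  6.19300943e-04,
        8.72632367e+01, -4.89227324e+00]), 'qd': array([ 0.03721344,  0.04901511,  0.04537759, -0.03421705,  0.06514494,
        0.06812537]), 'joint_efforts': array([ 6.74946314e-04, -5.69390774e+01, -5.00562286e+01, -1.03820410e-04,
        1.42108114e-02,  9.58626373e-06]), 'tool_pos': array([256.23443072, 541.90562734, 230.22652371]), 'tcp_rot': array([-1.79891021e+02, -9.94877751e-03,  1.54685369e+02]), 'ft_force': array([ 0.41674583, -1.00292582,  0.02357269]), 'wrist_torque': array([ 0.01394965, -0.02459314,  0.01560755]), 'grip_force': 0.0, 'finger_gap': 85.39064975367685}
scene [[412.69896516   0.         256.62415345]
 [  0.         412.69896516 184.23352101]
 [  0.           0.           1.        ]] [[ 0.81597771  0.57765605 -0.02222289]
 [ 0.31125768 -0.47141672 -0.82515752]
 [-0.48713348  0.6663931  -0.56446542]] [-491.97967465   44.17018955 1503.73345431]
top [[396.89702401   0.         261.46387907]
 [  0.         396.89702401 189.44723587]
 [  0.           0.           1.        ]] [[-0.01332137 -0.99989024 -0.00648448]
 [-0.98621232  0.01420838 -0.16487382]
 [ 0.16494786  0.00419873 -0.98629335]] [  41.55177135  615.62419516 1172.93278923]
```

View pics/scene0.png

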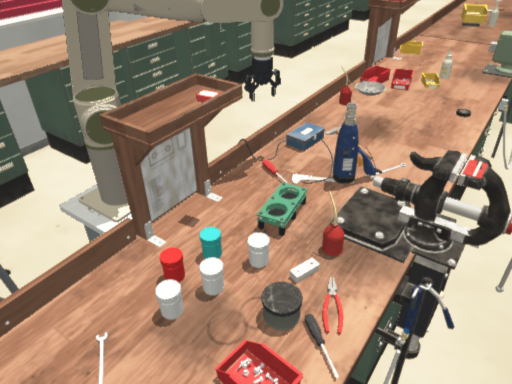

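View pics/top0.png

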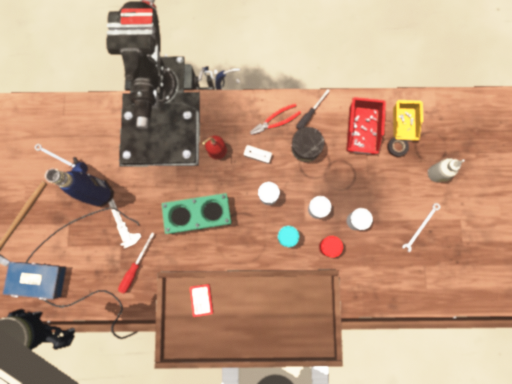

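The scene view shows white tins at (258,250), (212,276) and (169,300), with the red and turquoise look-alikes at (172,265) and (211,242). The stand is at (283,206). In the top view the tins are at (269,192), (320,207) and (361,219), and the stand holes at (180,216) and (213,210).

```bash
cat > h.py <<'E'
import numpy as np, cv2
from bench import status, eyes, r
def ray(s,px):
    "world origin and unit direction through a pixel (pinhole views)"
    d=s["R"].T@np.linalg.solve(s["mtx"],[px[0],px[1],1.]); return -s["R"].T@s["t"], d/np.linalg.norm(d)
def onplane(s,px,z):
    o,d=ray(s,px); return o+d*(z-o[2])/d[2]
def tri(s1,p1,s2,p2):
    (a,u),(b,v)=ray(s1,p1),ray(s2,p2)
    k=np.linalg.lstsq(np.c_[u,-v],b-a,rcond=None)[0]; P,Q=a+k[0]*u,b+k[1]*v
    return (P+Q)/2,np.linalg.norm(P-Q)
def proj(s,X):
    c=s["mtx"]@(s["R"]@np.asarray(X,float)+s["t"]); return c[:2]/c[2]
def blobs(m,lo,hi):
    cs=cv2.findContours(m.astype(np.uint8),cv2.RETR_EXTERNAL,cv2.CHAIN_APPROX_NONE)[0]
    return [c for c in cs if lo<cv2.contourArea(c)<hi]
E
python3 - <<'E'
from h import *
out=[]
for n,b in (("scene",(140,170,320,330)),("top",(150,170,390,270))):
    s=eyes.snapshot(n); hsv=cv2.cvtColor(s["img"],cv2.COLOR_RGB2HSV); H,S,V=[hsv[...,i].astype(int) for i in range(3)]
    x0,y0,x1,y1=b; box=np.zeros(H.shape,bool); box[y0:y1,x0:x1]=1
    for nm,m,lo in (("white",(S<45)&(V>150)&box,150),("green",(H>60)&(H<85)&(S>90)&box,300)):
        for c in blobs(m,lo,9000): print(n,nm,cv2.contourArea(c),cv2.boundingRect(c),np.round(cv2.minAreaRect(c)[0],1),np.round(cv2.minAreaRect(c)[1:][0],1),round(cv2.minAreaRect(c)[2],1))
    hole=(V<60)&box
    for c in blobs(hole,100,900): print(n,"dark",cv2.contourArea(c),cv2.boundingRect(c),np.round(cv2.fitEllipse(c)[0],1),np.round(cv2.fitEllipse(c)[1],1))
    out.append(cv2.resize(s["img"][y0:y1,x0:x1],None,fx=3.2,fy=3.2,interpolation=cv2.INTER_CUBIC) if n=="top" else cv2.resize(s["img"][y0:y1,x0:x1],None,fx=3.5,fy=3.5,interpolation=cv2.INTER_CUBIC))
for i,o in enumerate(out): cv2.imwrite(f"pics/crop{i}.png",o[:,:,::-1]); print(o.shape)
E
```

```text
scene white 642.0 (156, 280, 25, 38) [168.  298.5] [37. 24.] 90.0
scene white 273.5 (290, 258, 29, 21) [304.4 268.1] [12.2 28.6] 59.0
scene white 597.5 (200, 257, 24, 38) [211.4 275.5] [36.9 22.4] 87.1
scene white 553.5 (248, 232, 22, 35) [258.5 249. ] [34. 21.] 90.0
scene green 1060.0 (259, 184, 47, 44) [282.1 205.1] [28.  51.8] 37.6
top white 399.0 (347, 208, 26, 22) [360.  219.5] [21.9 23.3] 45.0
top white 365.0 (309, 196, 23, 22) [320.  206.5] [21. 22.] 90.0
top white 348.0 (258, 182, 22, 22) [268.5 192.5] [21. 21.] 90.0
top green 1663.0 (164, 195, 66, 38) [195.9 213.4] [29.4 64.8] 80.8
(560, 630, 3)
(320, 768, 3)
```

View pics/crop0.png

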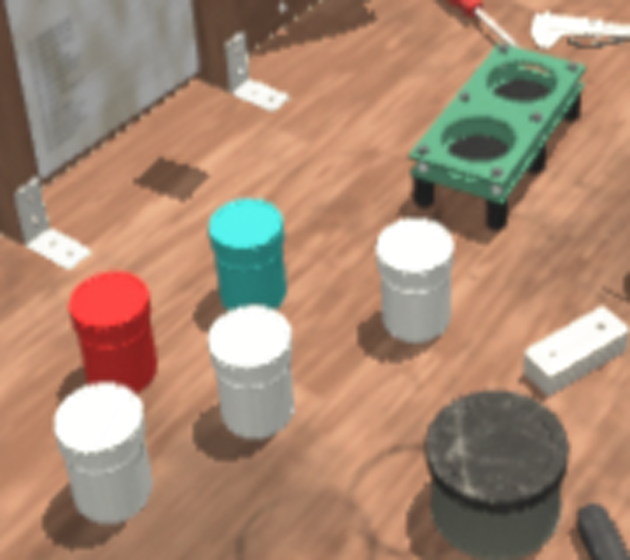

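View pics/crop1.png

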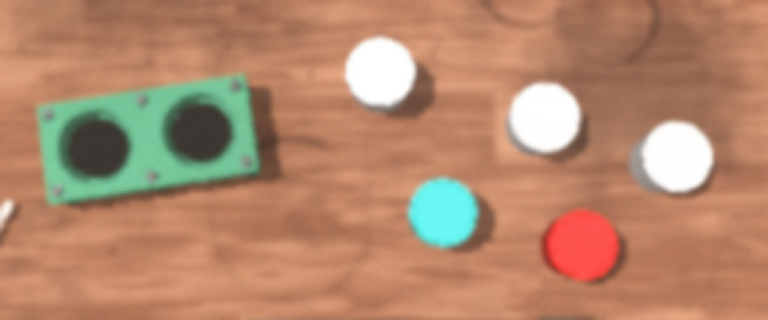

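The crops show three white tins with bright round lid tops, clearly apart from the red and turquoise ones, and the stand with two holes, dark floor visible. Next I'll measure the lid tops and hole rims from both views.

Run:
```python
from h import *
S={};L={};Hh={};G={}
for n,b in (("scene",(140,170,288,330)),("top",(150,170,390,270))):
    s=S[n]=eyes.snapshot(n); hsv=cv2.cvtColor(s["img"],cv2.COLOR_RGB2HSV); H,Sa,V=[hsv[...,i].astype(int) for i in range(3)]
    x0,y0,x1,y1=b; box=np.zeros(H.shape,bool); box[y0:y1,x0:x1]=1
    for t in (235,):
        w=blobs((Sa<25)&(V>t)&box,80,2000)
        L[n]=sorted([cv2.fitEllipse(c)[0] for c in w],key=lambda p:p[0],reverse=(n=="top"))
        print(n,t,[np.round(np.r_[cv2.fitEllipse(c)[0],cv2.fitEllipse(c)[1]],1) for c in w])
    box[:, :]=0; box[y0:y1,x0:310 if n=="scene" else x1]=1
    g=((H>60)&(H<85)&(Sa>70)&box).astype(np.uint8)
    cs,hi=cv2.findContours(g,cv2.RETR_CCOMP,cv2.CHAIN_APPROX_NONE)
    hs=[cv2.fitEllipse(c) for c,h in zip(cs,hi[0]) if h[3]>=0 and cv2.contourArea(c)>40]
    Hh[n]=sorted([e[0] for e in hs],key=lambda p:p[0],reverse=(n=="scene")); print(n,"holes",[np.round(np.r_[e[0],e[1]],1) for e in hs])
    if n=="top":
        c=max(cs,key=cv2.contourArea); R=cv2.minAreaRect(c); q=np.array([onplane(s,p,60) for p in cv2.boxPoints(R)])
        print("stand rect",q.round(0)[:,:2],q.mean(0).round(1),[np.linalg.norm(q[i]-q[i-1]).round(0) for i in range(4)])
for k,z in ((L,84),(Hh,60)):
    for a,b in zip(k["scene"],k["top"]):
        P,e=tri(S["scene"],a,S["top"],b); print(P.round(1),"gap",e.round(1),"plane",onplane(S["scene"],a,z)[:2].round(1),onplane(S["top"],b,z)[:2].round(1))
```

```text
scene 235 [array([167.4, 289. ,  17.1,  24.1]), array([210.9, 265.7,  15.5,  22.3]), array([257.8, 239.6,  13.5,  20.3])]
scene holes [array([276.3, 211.9,   8.1,  17.1]), array([289. , 195.4,   7. ,  15.5])]
top 235 [array([361.2, 218.4,  19.2,  20.1]), array([319.9, 206.2,  19.2,  19.9]), array([268.2, 191.8,  19.2,  20. ])]
top holes [array([179.9, 215.8,  19.4,  20.3]), array([212.1, 210.8,  19.2,  20.3])]
stand rect [[577. 339.]
 [604. 141.]
 [512. 127.]
 [485. 323.]] [544.3 232.3  60. ] [np.float64(93.0), np.float64(200.0), np.float64(93.0), np.float64(198.0)]
[ 519.1 -262.1   82.5] gap 1.8 plane [ 519.6 -263.5] [ 519.6 -261.1]
[ 557.5 -140.8   83.2] gap 1.1 plane [ 557.7 -141.8] [ 557.7 -140.3]
[602.4  12.   83.7] gap 2.6 plane [601.8  10.7] [603.3  12.8]
[538.4 283.6  48.5] gap 0.2 plane [546.5 269.9] [537.3 281.2]
[552.  184.9  48.4] gap 1.4 plane [559.5 171.9] [551.2 183.8]
```

```bash
cat >> h.py <<'E'
from scipy.spatial.transform import Rotation as Ro
def go(x,y,z,yaw):
    "tool-frame shift (cm) and turn (rad) from the measured pose to TCP (x,y,z) pointing down at yaw"
    s=status.sense(); A=Ro.from_euler("xyz",s["tcp_rot"],degrees=True)
    t=A.inv().apply(np.array([x,y,z])-s["tool_pos"])/10; w=(A.inv()*Ro.from_euler("xyz",[180,0,yaw],degrees=True)).as_rotvec()
    print("go",np.round(t,2),np.round(w,3))
E
python3 - <<'E'
from h import *
go(545,232,260,97.9)
s=eyes.snapshot("top")
for p in ((158,270),(341,269),(160,366)): print(onplane(s,p,422).round(0))
E
```

```text
go [-39.35 -15.71  -2.9 ] [-0.001  0.     0.991]
[388. 248. 422.]
[ 385. -131.  422.]
[200. 238. 422.]
```

```bash
python3 -m handwheel '{"series": [[[-5,-2,-3,0,0,0.13,1],[-10,-4,-3,0,0,0.26,1],[-15,-6,-3,0,0,0.39,1],[-20,-8,-3,0,0,0.52,1],[-25,-10,-3,0,0,0.65,1],[-30,-12,-3,0,0,0.78,1],[-35,-14,-3,0,0,0.9,1],[-39.4,-15.7,-3,0,0,0.991,1],[-39.4,-15.7,-3,0,0,0.991,1],[-39.4,-15.7,-3,0,0,0.991,1]]]}'
python3 - <<'E'
from h import *
print(status.sense())
s=eyes.snapshot("wrist"); cv2.imwrite("pics/w1.png",s["img"][:,:,::-1]); print(s["mtx"],s["R"],s["t"])
s=eyes.snapshot("scene"); cv2.imwrite("pics/s1.png",s["img"][:,:,::-1])
E
```

```text
time: 1.6
tool_pos: [545.3, 232.2, 261.1]
tcp_rot: [-180.0, -0.0, 97.9]
ft_force: [-1.1, 0.5, 0.7]
finger_gap: 85.5
grip_force: 0.0
{'time': 1.6, 'joint_pos': array([1.80908279e+01, 5.75204172e+00, 8.40221329e+01, 2.54911541e-02,
       9.02546256e+01, 1.01702184e+01]), 'qd': array([ 1.45264896, -0.52954232,  0.25788162, -0.01404045,  0.00924254,
       -0.04394967]), 'joint_efforts': array([-1.41423158e+00, -5.53188550e+01, -5.06268632e+01, -1.53409783e-01,
       -4.69739665e-02,  1.07542000e-02]), 'tool_pos': array([545.30987055, 232.17154022, 261.12328566]), 'tcp_rot': array([-1.79967151e+02, -2.00050890e-02,  9.79207106e+01]), 'ft_force': array([-1.09494704,  0.54091411,  0.70187258]), 'wrist_torque': array([-0.01284342, -0.05683941, -0.02590976]), 'grip_force': 0.0, 'finger_gap': 85.45472859532997}
[[297.31863964   0.         255.9994798 ]
 [  0.         297.31863964 194.91958378]
 [  0.           0.           1.        ]] [[ 9.90385849e-01  1.38329388e-01 -9.21996398e-04]
 [ 1.33791359e-01 -9.56159005e-01  2.60499193e-01]
 [ 3.51531187e-02 -2.58118069e-01 -9.65473625e-01]] [-572.77132243  107.07740083  448.09141606]
```

View pics/w1.png

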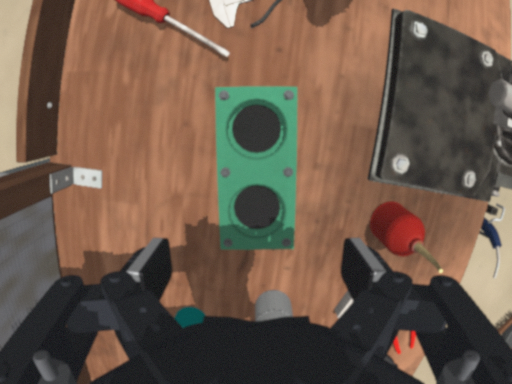

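View pics/s1.png

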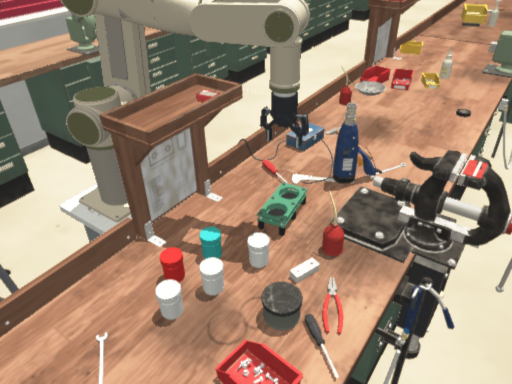

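The wrist view shows the stand squarely, with holes at (257,128) and (256,206). The scene view shows the gripper above the stand at (285,115), the wrist joint at (285,20), the forearm level and high over the tray, and the shoulder cap at (88,118). I'll work out the forearm height over the tray rim at grasping depth before going down, and check the stand with the wrist camera.

Run:
```python
from h import *
s=eyes.snapshot("scene")
for z in (450,500,520,540,560,580,600): print(z,proj(s,[545,232,z]).round(0),end=" ")
print()
for z in (100,200,300,400,500): print(z,proj(s,[0,0,z]).round(0),proj(s,[-15,-49,z]).round(0),end=" ")
w=eyes.snapshot("wrist")
def wray(px):
    d=np.linalg.solve(w["mtx"],[px[0],px[1],1.])[:2]; a=np.hypot(*d)
    v=w["R"].T@np.r_[d/a*np.sin(a),np.cos(a)]; return -w["R"].T@w["t"],v
def wpl(px,z): o,d=wray(px); return o+d*(z-o[2])/d[2]
print("cam",(-w["R"].T@w["t"]).round(1))
hsv=cv2.cvtColor(w["img"],cv2.COLOR_RGB2HSV); H,Sa,V=[hsv[...,i].astype(int) for i in range(3)]
g=((H>60)&(H<85)&(Sa>70)); g[255:]=0; g=g.astype(np.uint8)
cs,hi=cv2.findContours(g,cv2.RETR_CCOMP,cv2.CHAIN_APPROX_NONE)
c=max(cs,key=cv2.contourArea); q=cv2.boxPoints(cv2.minAreaRect(c)); P=np.array([wpl(p,60) for p in q])
print("rect",q.round(0).tolist(),P.round(1).tolist(),P.mean(0).round(1),[np.linalg.norm(P[i]-P[i-1]).round(0) for i in range(4)])
for c,h in zip(cs,hi[0]):
    if h[3]>=0 and cv2.contourArea(c)>200: e=cv2.fitEllipse(c); print("hole",np.round(np.r_[e[0],e[1]],1),"z60",wpl(e[0],60)[:2].round(1),"z40",wpl(e[0],40)[:2].round(1))
t=eyes.snapshot("top"); tc=(195.9,213.4); wc=cv2.minAreaRect(max(cs,key=cv2.contourArea))[0]
(a,u),(b,v)=ray(t,tc),wray(wc); k=np.linalg.lstsq(np.c_[u,-v],b-a,rcond=None)[0]; print("stand top, top+wrist",(a+k[0]*u).round(1),(b+k[1]*v).round(1))
```

```text
450 [284.  88.] 500 [285.  70.] 520 [285.  62.] 540 [285.  55.] 560 [285.  47.] 580 [285.  39.] 600 [285.  31.] 
100 [116. 173.] [101. 178.] 200 [109. 148.] [ 94. 153.] 300 [102. 121.] [ 87. 126.] 400 [95. 92.] [78. 96.] 500 [87. 60.] [69. 63.] cam [536.5 298.2 404.5]
rect [[216.0, 88.0], [296.0, 88.0], [296.0, 249.0], [216.0, 249.0]] [[486.3, 325.3, 60.0], [577.0, 338.1, 60.0], [610.4, 142.0, 60.0], [508.6, 127.6, 60.0]] [545.6 233.3  60. ] [np.float64(199.0), np.float64(92.0), np.float64(199.0), np.float64(103.0)]
hole [256.7 207.3  43.6  45.4] z60 [552.4 190.8] z40 [553.4 184.6]
hole [256.4 128.8  47.8  47.9] z60 [538.8 284.1] z40 [538.9 283.3]
stand top, top+wrist [545.4 235.4  45.6] [545.3 235.4  45.6]
```

Run:
```python
from h import *
go(602.5,11.8,150,97.9)
```

```text
go [-22.71   2.61  11.14] [ 0.    -0.     0.002]
```

```bash
python3 -m handwheel '{"series": [[[-5,0.6,0,0,0,0,1],[-10,1.2,0,0,0,0,1],[-15,1.8,0,0,0,0,1],[-20,2.4,2,0,0,0,1],[-22.7,2.6,6,0,0,0,1],[-22.7,2.6,9,0,0,0,1],[-22.7,2.6,11.1,0,0,0,1],[-22.7,2.6,11.1,0,0,0,1],[-22.7,2.6,11.1,0,0,0,1],[-22.7,2.6,11.1,0,0,0,1]]]}'
python3 - <<'E'
from h import *
from scipy.optimize import least_squares
st=status.sense()
D=[([7.4945,85.3],(256.3,542.1,230.8)),([5.752,84.022],(545.3,232.2,261.1)),(st["joint_pos"][1:3],st["tool_pos"])]
print(st["joint_pos"].round(2),st["tool_pos"].round(1))
# (first row is the mean of nominal and read values)
def f(p):
    e=[]
    for q,t in D:
        a,b=np.radians(q[0]),np.radians(q[0]+q[1]); rr=np.sqrt(t[0]**2+t[1]**2-51**2)
        e+= [p[0]*np.sin(a)+p[1]*np.sin(b)+p[3]-rr, p[2]+p[0]*np.cos(a)+p[1]*np.cos(b)-t[2]]
    return e
s=least_squares(f,[300,545,0,0]); print("a2,a3,H-L,a1",s.x.round(0),np.round(s.fun,1))
c=eyes.snapshot("scene"); cv2.imwrite("pics/s2.png",cv2.resize(c["img"][0:330,30:380],None,fx=1.7,fy=1.7)[:,:,::-1])
E
```

```text
time: 3.1
tool_pos: [603.7, 11.1, 152.3]
tcp_rot: [179.8, 0.0, 97.9]
ft_force: [-0.3, 0.6, -0.1]
finger_gap: 85.4
grip_force: 0.0
[ -3.81  10.66  90.09   0.    79.07 -11.76] [603.7  11.1 152.3]
a2,a3,H-L,a1 [246. 555.  14.  11.] [-0.1  0.1  0.1 -0.1  0.  -0. ]
```

View pics/s2.png

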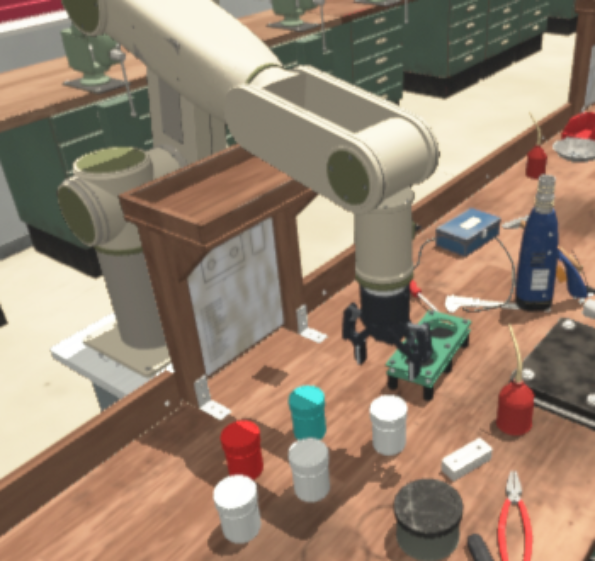

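The crop shows the gripper above tin C, the wrist joint at (350,178), and the forearm's lower edge running from about (235,115) to (330,200), over the tray. I'll read its height above the rim.

Run:
```python
from h import *
c=eyes.snapshot("scene")
def crop(X): return ((proj(c,X)-[30,0])*1.7).round(0)
# forearm side face plane: vertical plane through wrist, ~60 mm towards -y (radial dir at q1=-3.8)
q=np.radians(-3.8); u=np.array([np.cos(q),np.sin(q),0]); n=np.array([-np.sin(q),np.cos(q),0]); T=np.array([603.7,11.1,0])
for off in (0,-50,-70):
  o,_=ray(c,(0,0))
  for nm,p in (("joint",(350,178)),("low1",(330,203)),("low2",(280,165)),("low3",(240,132)),("top",(250,85))):
    o,d=ray(c,(p[0]/1.7+30,p[1]/1.7)); A=T+off*n; k=(A-o)@n/(d@n); P=o+k*d
    print(off,nm,"radial from tcp",round((P-T)@u),"z",round(P[2]))
print("rim pts crop",crop([387,-131,422]),crop([387,-30,422]),crop([387,58,422]),crop([387,248,422]))
```

```text
0 joint radial from tcp -59 z 479
0 low1 radial from tcp -101 z 429
0 low2 radial from tcp -201 z 463
0 low3 radial from tcp -285 z 497
0 top radial from tcp -247 z 576
-50 joint radial from tcp -13 z 508
-50 low1 radial from tcp -52 z 462
-50 low2 radial from tcp -144 z 494
-50 low3 radial from tcp -222 z 525
-50 top radial from tcp -187 z 598
-70 joint radial from tcp 6 z 520
-70 low1 radial from tcp -32 z 475
-70 low2 radial from tcp -122 z 506
-70 low3 radial from tcp -197 z 536
-70 top radial from tcp -162 z 607
rim pts crop [200. 227.] [251. 201.] [290. 181.] [361. 143.]
```

Clear: the forearm's underside is at about z 535 over the rim, and it will drop about 60 mm at grasp depth, which leaves roughly 50 mm. Descending and gripping tin C.

Run:
```python
from h import *
go(602.5,11.8,50,97.9)
```

```text
go [ 0.1  -0.1  10.17] [0.002 0.    0.   ]
```

```bash
python3 -m handwheel '{"series": [[[0,-0.1,2,0,0,0,1],[0.1,-0.1,4,0,0,0,1],[0.1,-0.1,6,0,0,0,1],[0.1,-0.1,8,0,0,0,1],[0.1,-0.1,9.5,0,0,0,1],[0.1,-0.1,10.2,0,0,0,1],[0.1,-0.1,10.2,0,0,0,1],[0.1,-0.1,10.2,0,0,0,0.5],[0.1,-0.1,10.2,0,0,0,0.5],[0.1,-0.1,10.2,0,0,0,0.5],[0.1,-0.1,10.2,0,0,0,0.5],[0.1,-0.1,10.2,0,0,0,0.5]]]}' 40
python3 -m handwheel '{"series": [[[0,0,0,0,0,0,0.5],[0,0,-1,0,0,0,0.5],[0,0,-2,0,0,0,0.5],[0,0,-3,0,0,0,0.5],[0,0,-4,0,0,0,0.5],[0,0,-5,0,0,0,0.5],[0,0,-5,0,0,0,0.5],[0,0,-5,0,0,0,0.5],[0,0,-5,0,0,0,0.5],[0,0,-5,0,0,0,0.5]]]}'
python3 -c "
from h import *
print([status.sense()[k].round(2) for k in ('ft_force','wrist_torque')])"
```

```text
time: 4.7
tool_pos: [602.5, 11.5, 49.7]
tcp_rot: [179.9, 0.0, 97.9]
ft_force: [-0.4, 0.6, 5.7]
finger_gap: 60.8
grip_force: 43.5
time: 5.95
tool_pos: [601.1, 11.6, 97.8]
tcp_rot: [-180.0, -0.0, 97.9]
ft_force: [0.1, 0.6, -1.9]
finger_gap: 61.0
grip_force: 43.7
[array([ 0.08,  0.57, -1.9 ]), array([-0.03, -0.04,  0.  ])]
```

Run:
```python
from h import *
s=status.sense(); print(s["ft_force"],s["tool_pos"]); go(538,283,160,97.9)
```

```text
[ 0.0812909   0.56815082 -1.897868  ] [601.08591077  11.61544179  97.76745335]
go [27.75 -2.52 -6.22] [-0.001 -0.     0.   ]
```

```bash
python3 -m handwheel '{"series": [[[0,0,-2,0,0,0,0.5],[1,0,-4.5,0,0,0,0.5],[3.5,-0.3,-6.2,0,0,0,0.5],[7,-0.6,-6.2,0,0,0,0.5],[11,-1,-6.2,0,0,0,0.5],[15,-1.3,-6.2,0,0,0,0.5],[19,-1.7,-6.2,0,0,0,0.5],[23,-2.1,-6.2,0,0,0,0.5],[26,-2.4,-6.2,0,0,0,0.5],[27.7,-2.5,-6.2,0,0,0,0.5],[27.7,-2.5,-6.2,0,0,0,0.5],[27.7,-2.5,-6.2,0,0,0,0.5]]]}'
python3 -m handwheel '{"series": [[[0,0,0,0,0,0,0.5],[0,0,0,0,0,0,0.5],[0,0,0,0,0,0,0.5]]]}'
python3 - <<'E'
from h import *
go(538,283,91,97.9)
s=eyes.snapshot("top"); hsv=cv2.cvtColor(s["img"],cv2.COLOR_RGB2HSV)
cv2.imwrite("pics/t2.png",cv2.resize(s["img"][150:290,120:320],None,fx=4,fy=4,interpolation=cv2.INTER_CUBIC)[:,:,::-1])
w=eyes.snapshot("wrist"); cv2.imwrite("pics/w2.png",w["img"][:,:,::-1])
E
```

```text
time: 7.45
tool_pos: [539.0, 281.6, 160.6]
tcp_rot: [180.0, 0.0, 97.9]
ft_force: [-0.7, 0.6, -0.9]
finger_gap: 60.8
grip_force: 43.8
time: 7.82
tool_pos: [538.7, 282.1, 160.3]
tcp_rot: [-180.0, 0.0, 97.9]
ft_force: [0.6, -0.2, -1.1]
finger_gap: 61.3
grip_force: 43.8
go [ 0.1  -0.06  6.93] [-0.     0.    -0.001]
```

View pics/w2.png

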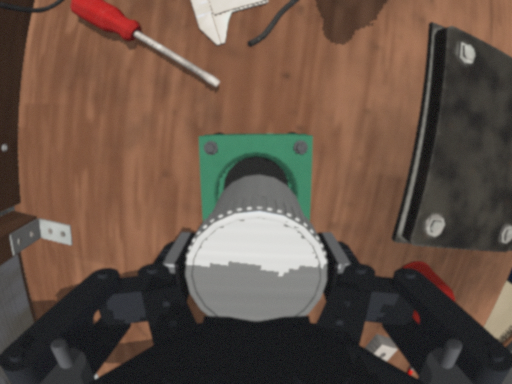

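The wrist view shows the tin held with its lid at (257,265), in line with the hole centred at about column 257. The wrist force of about -1.1 N says it is empty. Lowering and releasing.

```bash
python3 -m handwheel '{"series": [[[0.1,-0.1,1.5,0,0,0,0.5],[0.1,-0.1,3,0,0,0,0.5],[0.1,-0.1,4,0,0,0,0.5],[0.1,-0.1,5,0,0,0,0.5],[0.1,-0.1,6,0,0,0,0.5],[0.1,-0.1,6.5,0,0,0,0.5],[0.1,-0.1,6.9,0,0,0,0.5],[0.1,-0.1,6.9,0,0,0,0.5],[0.1,-0.1,6.9,0,0,0,0.5]]]}'
```

```text
time: 9.05
tool_pos: [537.7, 283.5, 91.7]
tcp_rot: [180.0, -0.0, 97.9]
ft_force: [-0.5, -0.2, -0.6]
finger_gap: 60.9
grip_force: 43.8
```

```bash
python3 -m handwheel '{"series": [[[0,0,0.1,0,0,0,0.5],[0,0,0.1,0,0,0,1],[0,0,0.1,0,0,0,1],[0,0,0.1,0,0,0,1],[0,0,0.1,0,0,0,1],[0,0,-1,0,0,0,1],[0,0,-4,0,0,0,1],[0,0,-8,0,0,0,1],[0,0,-11,0,0,0,1],[0,0,-11,0,0,0,1],[0,0,-11,0,0,0,1]]]}'
python3 - <<'E'
from h import *
go(557.6,-140.7,150,97.9)
w=eyes.snapshot("wrist"); cv2.imwrite("pics/w3.png",w["img"][:,:,::-1])
t=eyes.snapshot("top"); hsv=cv2.cvtColor(t["img"],cv2.COLOR_RGB2HSV).astype(int)
m=(hsv[...,1]<25)&(hsv[...,2]>235)
cs=[c for c in blobs(m,80,600)]
for c in cs: e=cv2.fitEllipse(c); print(np.round(np.r_[e[0],e[1]],1),onplane(t,e[0],84)[:2].round(1),onplane(t,e[0],124)[:2].round(1))
E
```

```text
time: 10.42
tool_pos: [537.3, 283.3, 201.1]
tcp_rot: [-180.0, 0.0, 97.9]
ft_force: [0.4, -0.9, -0.9]
finger_gap: 85.5
grip_force: 0.0
go [-42.28  -3.82   5.11] [-0.  0.  0.]
[248.2 375.1  15.4  59.7] [87.3 76.8] [98.4 75.1]
[146.8 298.4   6.   18.2] [298.  366.6] [301.9 355.1]
[ 30.1 278.4   8.7  22.2] [358.7 707.9] [360.5 684.7]
[126.7 232.5  17.4  30.5] [487.4 432.8] [484.9 419. ]
[361.4 218.5  18.9  19.7] [ 519.4 -261.7] [ 515.8 -251.8]
[178.  211.6  11.6  20.2] [547.3 282.2] [542.8 273.6]
[319.7 206.   18.8  19.6] [ 558.1 -139.9] [ 553.2 -134.2]
[ 95.6 262.3   2.6 135.2] [401.9 519.7] [402.3 503. ]
[102.5 263.8   2.8 148.9] [397.4 499.6] [398.  483.5]
[109.5 184.1  13.4  63.8] [633.5 490.9] [626.  475.1]
[161.7 237.5   2.9 142.5] [471.5 328.5] [469.6 318.3]
[167.1 234.9   2.7 140.1] [478.8 312.8] [476.6 303.1]
[257.3 153.4   9.4  31.3] [722.1  44. ] [711.6  43.4]
```

View pics/w3.png

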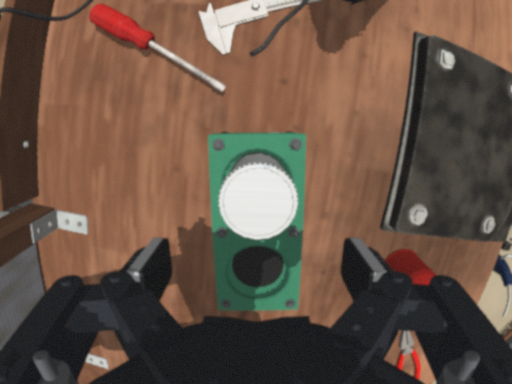

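The wrist view shows tin C standing in well_1, its lid round at (258,200), let go, with the other hole free at (258,266). Going on to the middle tin.

```bash
python3 -m handwheel '{"series": [[[-5,-0.4,0,0,0,0,1],[-10.5,-0.9,0,0,0,0,1],[-16,-1.4,0,0,0,0,1],[-21.5,-1.9,0,0,0,0,1],[-27,-2.4,0,0,0,0,1],[-32.5,-2.9,0,0,0,0,1],[-37,-3.4,1.5,0,0,0,1],[-40.5,-3.7,3.5,0,0,0,1],[-42.3,-3.8,5.1,0,0,0,1],[-42.3,-3.8,5.1,0,0,0,1],[-42.3,-3.8,5.1,0,0,0,1],[-42.3,-3.8,5.1,0,0,0,1]]]}'
python3 - <<'E'
from h import *
from scipy.optimize import least_squares
st=status.sense()
print(st["joint_pos"].round(2),st["tool_pos"].round(1),st["joint_efforts"].round(1),st["ft_force"].round(1)); go(557.8,-140.3,50,97.9)
D=[([7.4945,85.3],(256.3,542.1,230.8)),([5.752,84.022],(545.3,232.2,261.1)),([10.66,90.09],(603.7,11.1,152.3)),(st["joint_pos"][1:3],st["tool_pos"])]
def f(p):
    e=[]
    for q,t in D:
        a,b=np.radians(q[0]),np.radians(q[0]+q[1]); rr=np.sqrt(t[0]**2+t[1]**2-51**2)
        e+= [p[0]*np.sin(a)+p[1]*np.sin(b)+p[3]-rr, p[2]+p[0]*np.cos(a)+p[1]*np.cos(b)-t[2]]
    return e
s=least_squares(f,[300,545,0,0]); a2,a3,HL,a1=s.x; print("a2,a3,H-L,a1",s.x.round(0),np.round(s.fun,1))
for nm,x,y in (("C",602,12),("B",558,-140),("A",519,-262),("w2",552,184)):
    rr=np.sqrt(x*x+y*y-51**2)
    for z in (50,):
        q=least_squares(lambda q:[a2*np.sin(q[0])+a3*np.sin(q[0]+q[1])+a1-rr,HL+a2*np.cos(q[0])+a3*np.cos(q[0]+q[1])-z],[.15,1.6]).x
        print(nm,np.degrees(q).round(1),"slope",np.tan(q.sum()-np.pi/2).round(2))
c=eyes.snapshot("scene"); cv2.imwrite("pics/s3.png",cv2.resize(c["img"][0:220,40:330],None,fx=2.7,fy=2.7,interpolation=cv2.INTER_CUBIC)[:,:,::-1])
E
```

```text
time: 12.02
tool_pos: [558.7, -139.7, 151.3]
tcp_rot: [179.9, 0.0, 98.0]
ft_force: [0.1, -0.6, -0.7]
finger_gap: 85.4
grip_force: 0.0
[-1.914e+01  6.600e+00  9.468e+01  1.000e-02  7.864e+01 -2.715e+01] [ 558.7 -139.7  151.3] [ -0.3 -53.9 -48.   -0.    0.    0. ] [ 0.1 -0.6 -0.7]
go [-0.05 -0.11 10.13] [0.001 0.    0.002]
a2,a3,H-L,a1 [289. 554. -28.   4.] [-2.7  0.4 -3.8  0.3 -0.2  0.1  6.6 -0.8]
C [16.  95.2] slope 0.39
B [ 10.9 100.8] slope 0.4
A [12.1 99.6] slope 0.4
w2 [12.2 99.5] slope 0.4
```

View pics/s3.png

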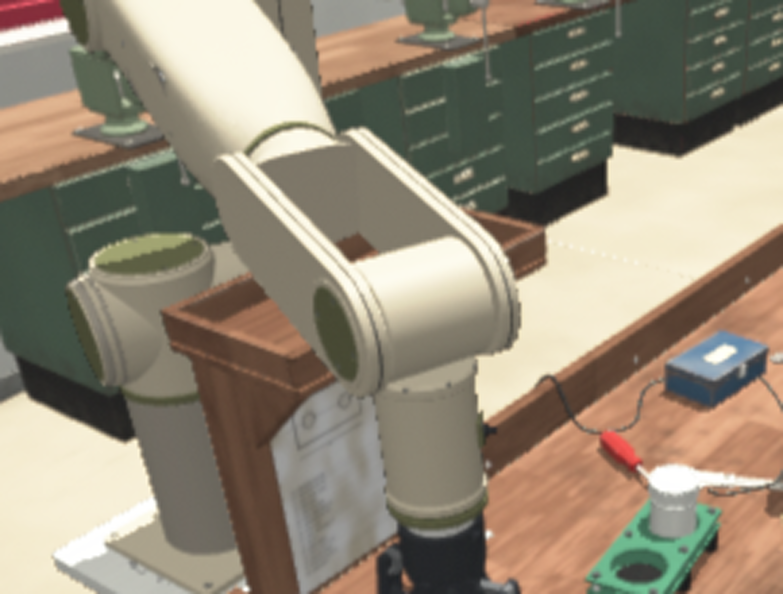

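The crop shows tin C upright in well_1 at (672,500), the wrist joint's cap at (335,328), and the fork's lower edge running from (220,230) to (345,385) above the tray corner. Computing the clearance from that.

Run:
```python
from h import *
from scipy.optimize import brentq
c=eyes.snapshot("scene"); q=np.radians(-19.14); u=np.array([np.cos(q),np.sin(q),0]); n=np.array([-np.sin(q),np.cos(q),0]); T=np.array([558,-140,0])
def pt(p,off):
    o,d=ray(c,(p[0]/2.7+40,p[1]/2.7)); k=(T+off*n-o)@n/(d@n); return o+k*d
off=brentq(lambda f:(pt((335,328),f)-T)@u,-150,50); print("face off",off)
for p in ((335,328),(345,385),(320,365),(290,325),(255,275),(225,235),(220,165)):
    P=pt(p,off); print(p,P.round(0),"radial",round((P-T)@u))
```

```text
face off -65.58313009635236
(335, 328) [ 536. -202.  521.] radial 0
(345, 385) [ 538. -202.  475.] radial 1
(320, 365) [ 495. -187.  473.] radial -44
(290, 325) [ 446. -170.  487.] radial -96
(255, 275) [ 386. -150.  509.] radial -159
(225, 235) [ 330. -130.  526.] radial -219
(220, 165) [ 355. -139.  593.] radial -192
```

The margin over the rim at full depth is about 18 mm, so I'm descending on the middle tin.

```bash
python3 -m handwheel '{"series": [[[0,-0.1,2,0,0,0,1],[0,-0.1,4,0,0,0,1],[0,-0.1,6,0,0,0,1],[0,-0.1,8,0,0,0,1],[0,-0.1,9.5,0,0,0,1],[0,-0.1,10.1,0,0,0,1],[0,-0.1,10.1,0,0,0,1],[0,-0.1,10.1,0,0,0,0.5],[0,-0.1,10.1,0,0,0,0.5],[0,-0.1,10.1,0,0,0,0.5],[0,-0.1,10.1,0,0,0,0.5],[0,-0.1,10.1,0,0,0,0.5]]]}' 40
python3 -m handwheel '{"series": [[[0,0,-1,0,0,0,0.5],[0,0,-2,0,0,0,0.5],[0,0,-3,0,0,0,0.5],[0,0,-4,0,0,0,0.5],[0,0,-5,0,0,0,0.5],[0,0,-5,0,0,0,0.5],[0,0,-5,0,0,0,0.5],[0,0,-5,0,0,0,0.5],[0,0,-5,0,0,0,0.5],[0,0,-5,0,0,0,0.5]]]}'
python3 -m handwheel '{"series": [[[0,0,0,0,0,0,0.5]]]}'
```

```text
time: 13.62
tool_pos: [558.0, -141.2, 50.6]
tcp_rot: [179.9, 0.1, 97.9]
ft_force: [1.4, 0.6, 6.6]
finger_gap: 61.0
grip_force: 44.3
time: 14.88
tool_pos: [556.8, -140.9, 99.0]
tcp_rot: [-180.0, -0.0, 97.9]
ft_force: [0.5, 1.1, -6.4]
finger_gap: 61.1
grip_force: 45.3
time: 15.0
tool_pos: [556.9, -140.9, 99.2]
tcp_rot: [-180.0, -0.0, 97.9]
ft_force: [-0.8, 0.3, -5.4]
finger_gap: 60.8
grip_force: 45.3
```

This one weighs about 5.5 N, so it is the full tin. Setting it back down and going for tin A.

```bash
python3 -m handwheel '{"series": [[[0,0,1.2,0,0,0,0.5],[0,0,2.4,0,0,0,0.5],[0,0,3.4,0,0,0,0.5],[0,0,4.2,0,0,0,0.5],[0,0,4.7,0,0,0,0.5],[0,0,4.9,0,0,0,0.5],[0,0,4.9,0,0,0,0.5],[0,0,4.9,0,0,0,0.5],[0,0,4.9,0,0,0,1],[0,0,4.9,0,0,0,1],[0,0,4.9,0,0,0,1],[0,0,4.9,0,0,0,1]]]}'
python3 -m handwheel '{"series": [[[0,0,-1,0,0,0,1],[0,0,-4,0,0,0,1],[0,0,-8,0,0,0,1],[0,0,-10,0,0,0,1],[0,0,-10,0,0,0,1],[0,0,-10,0,0,0,1]]]}'
python3 -c "
from h import *
go(519.3,-262,150,97.9)"
```

```text
time: 16.5
tool_pos: [557.2, -141.0, 50.5]
tcp_rot: [180.0, 0.0, 97.9]
ft_force: [-0.4, -0.7, -0.1]
finger_gap: 85.6
grip_force: 0.0
time: 17.25
tool_pos: [556.2, -140.7, 148.7]
tcp_rot: [-179.9, -0.1, 97.9]
ft_force: [0.1, -0.4, -0.4]
finger_gap: 85.6
grip_force: 0.0
go [-11.51  -5.32  -0.13] [-0.002 -0.001  0.   ]
```

```bash
python3 -m handwheel '{"series": [[[-4,-2,-0.1,0,0,0,1],[-8,-4,-0.1,0,0,0,1],[-11.5,-5.3,-0.1,0,0,0,1],[-11.5,-5.3,-0.1,0,0,0,1],[-11.5,-5.3,-0.1,0,0,0,1],[-11.5,-5.3,-0.1,0,0,0,1]]]}'
python3 -c "
from h import *
go(519.3,-262,50,97.9)"
```

```text
time: 18.0
tool_pos: [520.2, -260.9, 150.5]
tcp_rot: [-179.9, -0.1, 98.0]
ft_force: [0.3, 0.4, 0.1]
finger_gap: 85.2
grip_force: 0.0
go [-0.1  -0.1  10.05] [-0.001 -0.001  0.001]
```

```bash
python3 -m handwheel '{"series": [[[-0.1,-0.1,2,0,0,0,1],[-0.1,-0.1,4,0,0,0,1],[-0.1,-0.1,6,0,0,0,1],[-0.1,-0.1,8,0,0,0,1],[-0.1,-0.1,9.5,0,0,0,1],[-0.1,-0.1,10,0,0,0,1],[-0.1,-0.1,10,0,0,0,1],[-0.1,-0.1,10,0,0,0,0.5],[-0.1,-0.1,10,0,0,0,0.5],[-0.1,-0.1,10,0,0,0,0.5],[-0.1,-0.1,10,0,0,0,0.5],[-0.1,-0.1,10,0,0,0,0.5]]]}' 40
python3 -m handwheel '{"series": [[[0,0,-1,0,0,0,0.5],[0,0,-3,0,0,0,0.5],[0,0,-5,0,0,0,0.5],[0,0,-7,0,0,0,0.5],[0,0,-9,0,0,0,0.5],[0,0,-11,0,0,0,0.5],[0,0,-13,0,0,0,0.5],[0,0,-14,0,0,0,0.5],[0,0,-14,0,0,0,0.5],[0,0,-14,0,0,0,0.5],[0,0,-14,0,0,0,0.5]]]}'
python3 -c "
from h import *
go(551.5,184,190,97.9)"
```

```text
time: 19.5
tool_pos: [520.3, -263.8, 52.6]
tcp_rot: [179.9, 0.1, 97.9]
ft_force: [-0.2, 0.7, 5.9]
finger_gap: 61.2
grip_force: 43.8
time: 20.88
tool_pos: [518.9, -263.0, 190.1]
tcp_rot: [-179.9, -0.1, 97.9]
ft_force: [0.7, 0.1, -1.1]
finger_gap: 60.6
grip_force: 43.7
go [43.82  9.38  0.05] [-0.001 -0.001  0.   ]
```

```bash
python3 -m handwheel '{"series": [[[2,0.4,0,0,0,0,0.5],[6,1.3,0,0,0,0,0.5],[10.5,2.2,0,0,0,0,0.5],[15,3.2,0,0,0,0,0.5],[19.5,4.2,0,0,0,0,0.5],[24,5.1,0,0,0,0,0.5],[28.5,6.1,0,0,0,0,0.5],[33,7.1,0,0,0,0,0.5],[37,7.9,0,0,0,0,0.5],[40.5,8.7,0,0,0,0,0.5],[43,9.2,0,0,0,0,0.5],[43.8,9.4,0,0,0,0,0.5]]]}'
python3 -m handwheel '{"series": [[[0,0,1,0,0,0,0.5],[0,0,2.5,0,0,0,0.5],[0,0,3,0,0,0,0.5],[0,0,3,0,0,0,0.5],[0,0,3,0,0,0,0.5]]]}'
python3 - <<'E'
from h import *
go(552,184,92,97.9); w=eyes.snapshot("wrist"); cv2.imwrite("pics/w4.png",w["img"][:,:,::-1])
for f in ("w2","w4"):
    hsv=cv2.cvtColor(cv2.imread(f"pics/{f}.png"),cv2.COLOR_BGR2HSV).astype(int)
    m=(hsv[...,1]<45)&(hsv[...,2]>120); m[:195]=0; m[320:]=0; m[:,:180]=0; m[:,335:]=0
    c=max(blobs(m,500,99999),key=cv2.contourArea); print(f,cv2.boundingRect(c))
E
```

```text
time: 22.38
tool_pos: [551.3, 185.6, 190.9]
tcp_rot: [-180.0, -0.0, 98.0]
ft_force: [0.1, 0.9, -1.3]
finger_gap: 61.0
grip_force: 43.7
time: 23.0
tool_pos: [552.6, 183.2, 161.6]
tcp_rot: [180.0, -0.0, 97.9]
ft_force: [-1.0, -0.3, -1.1]
finger_gap: 61.0
grip_force: 43.7
go [ 0.09 -0.05  6.96] [ 0.001 -0.    -0.   ]
w2 (186, 205, 141, 115)
w4 (187, 200, 139, 120)
```

View pics/w4.png

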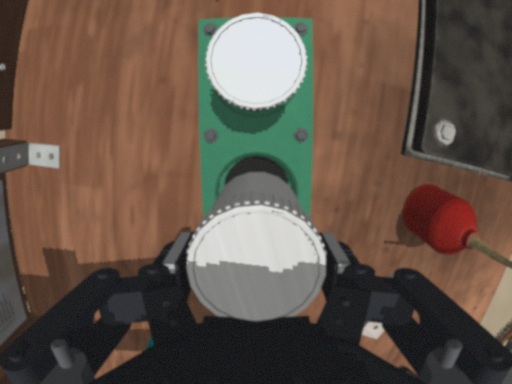

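The wrist view shows the held tin over the free hole, both at column 257, with tin C upright in well_1 at (257,62). The lid sits about 2 mm further along +y than in the first grasp, so I'm shifting back slightly and lowering.

```bash
python3 -m handwheel '{"series": [[[-0.1,0,1.5,0,0,0,0.5],[-0.1,0,3,0,0,0,0.5],[-0.1,0,4,0,0,0,0.5],[-0.1,0,5,0,0,0,0.5],[-0.1,0,6,0,0,0,0.5],[-0.1,0,6.5,0,0,0,0.5],[-0.1,0,6.9,0,0,0,0.5],[-0.1,0,6.9,0,0,0,0.5],[-0.1,0,6.9,0,0,0,0.5]]]}'
```

```text
time: 24.18
tool_pos: [552.8, 182.6, 92.7]
tcp_rot: [179.9, -0.0, 97.9]
ft_force: [-0.3, -0.3, -1.2]
finger_gap: 60.9
grip_force: 43.8
```

```bash
python3 -m handwheel '{"series": [[[0,0,0.1,0,0,0,0.5],[0,0,0.15,0,0,0,0.5],[0,0,0.15,0,0,0,0.5]]]}'; python3 -m handwheel '{"series": [[[0,0,0,0,0,0,0.5],[0,0,0,0,0,0,1],[0,0,0,0,0,0,1],[0,0,0,0,0,0,1],[0,0,0,0,0,0,1],[0,0,-1,0,0,0,1],[0,0,-4,0,0,0,1],[0,0,-8,0,0,0,1],[0,0,-10,0,0,0,1],[0,0,-10,0,0,0,1],[0,0,-10,0,0,0,1]]]}'
python3 - <<'E'
from h import *
go(557.3,-140.6,150,97.9)
w=eyes.snapshot("wrist"); t=eyes.snapshot("top"); s=eyes.snapshot("scene")
def wpl(px,z):
    d=np.linalg.solve(w["mtx"],[px[0],px[1],1.])[:2]; a=np.hypot(*d); v=w["R"].T@np.r_[d/a*np.sin(a),np.cos(a)]; o=-w["R"].T@w["t"]; return (o+v*(z-o[2])/v[2]).round(1)
for nm,im,f,lo,hi in (("wrist",w,lambda p:wpl(p,124),300,20000),("top",t,lambda p:onplane(t,p,84).round(1),150,600),("scene",s,lambda p:onplane(s,p,124).round(1),80,400)):
    hsv=cv2.cvtColor(im["img"],cv2.COLOR_RGB2HSV).astype(int); m=(hsv[...,1]<30)&(hsv[...,2]>205)
    for c in blobs(m,lo,hi):
        e=cv2.fitEllipse(c)
        if max(e[1])<1.8*min(e[1]): print(nm,np.round(np.r_[e[0],e[1]],1),f(e[0]))
cv2.imwrite("pics/w5.png",np.hstack([cv2.resize(w["img"],(400,300)),cv2.resize(s["img"][150:330,150:390],(400,300))])[:,:,::-1])
E
```

```text
time: 24.55
tool_pos: [553.0, 182.7, 92.6]
tcp_rot: [179.9, -0.0, 97.9]
ft_force: [-4.2, -1.0, 10.9]
finger_gap: 60.9
grip_force: 45.1
time: 25.92
tool_pos: [551.6, 182.3, 189.1]
tcp_rot: [-179.9, 0.0, 97.9]
ft_force: [-0.6, -0.7, -0.9]
finger_gap: 85.4
grip_force: 0.0
go [-32.06  -3.87   3.92] [-0.002  0.     0.   ]
wrist [258.8 203.1  76.   80. ] [553.9 185.9 124. ]
wrist [257.6  66.3  80.2  86.4] [539.4 282.7 124. ]
top [174.1 214.6  17.6  21. ] [538.6 293.6  84. ]
top [319.7 206.5  19.9  20.5] [ 556.6 -139.9   84. ]
scene [210.8 265.7  16.4  22.8] [ 585.8 -170.   124. ]
scene [204.3  22.8   9.5  15.1] [-1118.4  1746.3   124. ]
```

View pics/w5.png

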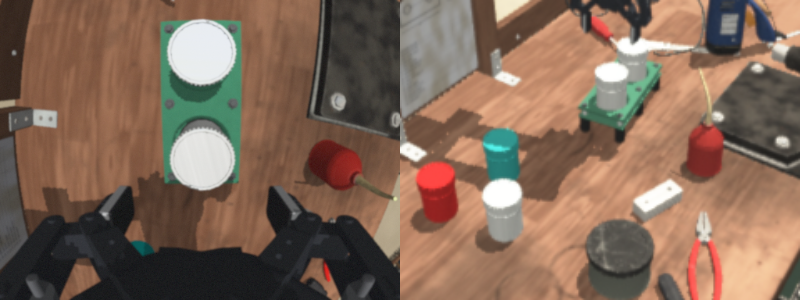

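Both empty tins stand upright in their wells: lids at (202,50) and (203,158) in the left panel, both seated in the right panel. The full tin is still at (503,210) in the right panel. Fetching it.

```bash
python3 -m handwheel '{"series": [[[-4,-0.5,0,0,0,0,1],[-9,-1.1,0,0,0,0,1],[-14,-1.7,0,0,0,0,1],[-19,-2.3,0,0,0,0,1],[-24,-2.9,0,0,0,0,1],[-29,-3.5,1.5,0,0,0,1],[-32.1,-3.9,3.5,0,0,0,1],[-32.1,-3.9,3.9,0,0,0,1],[-32.1,-3.9,3.9,0,0,0,1],[-32.1,-3.9,3.9,0,0,0,1],[-32.1,-3.9,3.9,0,0,0,1]]]}'
python3 -c "
from h import *
go(557,-140.6,50,97.9)"
```

```text
time: 27.45
tool_pos: [558.5, -140.0, 152.6]
tcp_rot: [179.9, 0.0, 98.0]
ft_force: [-0.0, -0.4, 0.5]
finger_gap: 85.5
grip_force: 0.0
go [-0.04 -0.17 10.26] [0.001 0.    0.001]
```

```bash
python3 -m handwheel '{"series": [[[0,-0.1,2,0,0,0,1],[0,-0.1,4,0,0,0,1],[0,-0.1,6,0,0,0,1],[0,-0.1,8,0,0,0,1],[0,-0.1,9.5,0,0,0,1],[0,-0.1,10.2,0,0,0,1],[0,-0.1,10.2,0,0,0,1],[0,-0.1,10.2,0,0,0,0.5],[0,-0.1,10.2,0,0,0,0.5],[0,-0.1,10.2,0,0,0,0.5],[0,-0.1,10.2,0,0,0,0.5],[0,-0.1,10.2,0,0,0,0.5]]]}' 60
python3 -m handwheel '{"series": [[[0,0,-1,0,0,0,0.5],[0,0,-2.5,0,0,0,0.5],[0,0,-4,0,0,0,0.5],[0,0,-6,0,0,0,0.5],[0,0,-8,0,0,0,0.5],[0,0,-10,0,0,0,0.5],[0,0,-11.5,0,0,0,0.5],[0,0,-12,0,0,0,0.5],[0,0,-12,0,0,0,0.5],[0,0,-12,0,0,0,0.5],[0,0,-12,0,0,0,0.5],[0,0,-12,0,0,0,0.5]]]}'
python3 -m handwheel '{"series": [[[0,0,0,0,0,0,0.5],[0,0,0,0,0,0,0.5],[0,0,0,0,0,0,0.5],[0,0,0,0,0,0,0.5]]]}'
python3 - <<'E'
from h import *
t=eyes.snapshot("top"); s=eyes.snapshot("scene")
cv2.imwrite("pics/end.png",np.hstack([cv2.resize(t["img"][160:280,130:390],(400,300)),cv2.resize(s["img"][130:330,150:350],(400,300))])[:,:,::-1])
hsv=cv2.cvtColor(s["img"],cv2.COLOR_RGB2HSV).astype(int); m=(hsv[...,1]<45)&(hsv[...,2]>130); m[:,320:]=0;m[:150]=0; m[330:]=0
for c in blobs(m,150,2000): print(cv2.boundingRect(c))
print([proj(s,[557,-140,z]).round(0) for z in (118,160,204)], proj(s,[538,283,124]),proj(s,[552,184,124]))
E
```

```text
time: 28.95
tool_pos: [558.1, -141.4, 51.3]
tcp_rot: [179.9, 0.1, 97.9]
ft_force: [0.3, -0.6, 6.2]
finger_gap: 60.1
grip_force: 67.0
time: 30.45
tool_pos: [556.7, -140.9, 169.2]
tcp_rot: [-180.0, -0.0, 97.9]
ft_force: [0.4, -0.6, -6.0]
finger_gap: 60.9
grip_force: 66.6
time: 30.95
tool_pos: [557.0, -141.0, 169.8]
tcp_rot: [180.0, 0.0, 97.9]
ft_force: [0.0, -0.1, -5.7]
finger_gap: 60.5
grip_force: 66.6
(290, 258, 29, 24)
(193, 223, 29, 40)
(145, 221, 21, 26)
(267, 172, 53, 44)
(186, 150, 20, 34)
[array([210., 256.]), array([209., 244.]), array([207., 231.])] [289.31156978 176.92049845] [276.48983106 192.86416786]
```

The full tin is held steady at 5.7 N, with its foot about 118 mm above the bench, and the scene blob agrees. Handing in.

```bash
python3 -c "
from bench import r
print(r.hand_in())"
```

```text
the job is handed in; nothing more can be done
None
```

Job handed in at about 31 s of the 70 s allowed: the two empty tins (about 1.1 N each) stand let go in the stand's wells, and the full tin, the middle one (about 5.7 N), is held upright and still with its foot about 12 cm above the bench; the hand-in returned no verdict.

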